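# Roll the stray tin up into the row

## Task

Three big tins lie on their sides across the display board, two of them in line and one left behind, nearer the robot. Roll that one forward with the fingers on its top, not pushing it from the side or sliding it along, until it lies at rest in one straight row with the other two. Do not lift it, and leave the other tins and the jars at the front as they are.

Things in the scene. Friction and masses are not known exactly. Their poses are not given: they have to be found in the camera images.
- board: fixed white board, 400 (x) by 500 mm (y), with a dark soft rubber liner, its top 14 mm above the work surface. Origin under its centre, at work surface height; x points forward (from the robot) to the price rail, a lip 34 mm high 203 mm from the origin. The tins' row is the line x = 0 of this frame; the tins lie 150 mm apart along y, their axes along y
- tin_a: one of three like tins lying on its side: plain steel cylinder with a pale paper label, 100 mm diameter, 110 mm long, 0.6 to 1 kg. Origin at its centre; y is the tin's axis; x and z turn with it as it rolls (z starts up). Its top is 114 mm above the work surface. It grips the liner and soon stops when let go. Any of the three may be the one left behind, by 60 to 105 mm
- tin_b: one of three like tins lying on its side: plain steel cylinder with a pale paper label, 100 mm diameter, 110 mm long, 0.6 to 1 kg. Origin at its centre; y is the tin's axis; x and z turn with it as it rolls (z starts up). Its top is 114 mm above the work surface. It grips the liner and soon stops when let go. Any of the three may be the one left behind, by 60 to 105 mm
- tin_c: one of three like tins lying on its side: plain steel cylinder with a pale paper label, 100 mm diameter, 110 mm long, 0.6 to 1 kg. Origin at its centre; y is the tin's axis; x and z turn with it as it rolls (z starts up). Its top is 114 mm above the work surface. It grips the liner and soon stops when let go. Any of the three may be the one left behind, by 60 to 105 mm
- jar_a: closed amber glass jar with a steel cap, standing upright at the front of the board beyond the tins; 48 mm in diameter, 75 mm tall, 0.22 kg. Origin at the centre of its underside, 14 mm above the work surface
- jar_b: closed amber glass jar with a steel cap, standing upright at the front of the board beyond the tins; 48 mm in diameter, 75 mm tall, 0.22 kg. Origin at the centre of its underside, 14 mm above the work surface
There are look-alikes about, which are no part of the job. Leave any pink look-alike of the tin_c alone. Leave any blue look-alike of the tin_a alone.

How it is judged:
By the outcome, as a careful person would: the job done as asked, in the order asked, and still so for the second after the job is handed in, with the robot touching nothing.
It also fails if it takes over 48 s, if anything falls off the work surface, if the arm or the gripper's body presses on something with over 40 N, if the wrist force passes 120 N, or if a joint passes its speed limit or range.

## Robot

A 7-joint arm with a two-finger parallel gripper is mounted at the origin on the work surface. World frame = base frame: x ahead of the robot, y to its left, z up, the work surface at z = 0. Lengths are in m, angles in rad, forces in N, time in s.
With the tool pointing down it reaches from about 0.375 to 0.925 m from the base axis. Payload 3.1 kg.
Tool frame: the origin (TCP) lies midway between the tips of the shut fingers; the grasp point (between the pads) lies 19 mm behind it; y points along the fingers, x is the direction in which the jaws open and shut, and the axes are right-handed (so a half turn about y gives the same grasp; the last joint's range is limited). The gripper opens to 85 mm and grips with 20 to 120 N. Pads are 22 mm wide; open, the fingers measure 114 mm over their backs; the gripper's body (76 mm by 85 mm) begins 54 mm behind the grasp point. The pads swing forward as they close: fully open they stand 13 mm farther back than shut.
Start: joints at [-1.23, 0.383, 0.044, 1.598, -0.018, 1.161, -0.05], TCP at [0.276, 0.588, 0.231] pointing down, gripper open.
Joint ranges: [-2.61, 2.61], [-0.41, 2.15], [-1.48, 1.57], [0, 2.5], [-1.57, 4.71], [0.05, 1.97], [-2.85, 2.85]. Speed limits (rad/s): [2.79, 2.79, 3.14, 3.14, 3.14, 3.14, 3.14].

## Interface

Orientations are given as a unit quaternion [w, x, y, z].
In Python, from cell import env gives the robot as it stands. The module is installed in compiled form; this text tells all that it offers.
- The arm moves only by the tool jog_arm, never from a script. Its argument "motion" is a list of rows, each an object with "twist": the turn, a rotation vector about the tool's x, y, z in units of 10 degrees (1.0 is 10 degrees), a list of three; "offset": the shift along the tool's x, y, z in units of 50 mm (1.0 is 50 mm), a list of three; "claw": the finger opening in mm, from 0 to 85.4. In form: [{"twist": [ax, ay, az], "offset": [dx, dy, dz], "claw": claw}, ...]. A call has 1 to 5 rows; each row is the pose to reach, as a shift and turn from the pose commanded when the call began, along the tool's axes at that moment; what a row does not reach only later rows make up. A row lasts 1/8 s, in which the tool goes at most 62.5 mm and 10.7 degrees, less where a joint would pass 70% of its speed; a pose out of reach is approached as far as the arm can. A call with a gripper value outside its range is refused whole. The fingers move at their own pace and stop on an object; the grip force is fixed at half the most. Time passes only in rows, so rows that repeat a pose let the fingers close. It gives the time, the measured TCP pose, the force and the opening at its end, in the units of the state.
- env.state(): the state, without advancing time (a new reading comes with each control period).
- env.snapshot(name): name is "side" or "top"; returns (picture, depth): 420x560x3 uint8, red, green, blue; 420x560 float32, m along the optical axis (not along the pixel's ray), 0 where there is no reading.
- env.camera_params(name): a dict with "fov_y" (degrees; the focal length in pixels is half the picture's height over the tangent of half this angle, whatever the lens; pixels are square), "cx", "cy" (the principal point, pixels), "world_from_camera" (4x4, takes a point from camera to world coordinates). Camera axes: x right, y up, looking along -z (the intrinsics and any distortion apply to the point x, -y, -z); pixel columns grow to the right and rows downward; lengths in m; the calibration is good to about 2 mm. A picture is of the moment at which its call begins. camera_params takes no time and is no camera call.
- env.job_done(): hands the job in, once; it reports no verdict.
The state is a dict: "clock": time; "joint_positions": joint angles; "qvel": joint speeds; "joint_torque": joint torques, N m; "position": TCP position; "ee_rot": TCP orientation; "contact_force": force on the tool from outside, world axes, zero at the start; "torque": the same for the moment, N m; "gripper_width": opening from 0.0 (shut) to 1.0 (fully open).
Only numpy, scipy, OpenCV 4.12 (cv2) and the standard library are available. Lean on these libraries where they do the work, as an engineer would, in place of code of your own. Each camera call takes 0.05 s, during which the arm holds its last target. There are 200 camera calls.

## Working session

There is one attempt and no reset: what is moved stays moved. The work goes in short steps, Python scripts to look and compute and a tool call to move; the robot and the scene stay as the last step left them, time stands still between calls to the robot, and variables do not carry over. Pictures are saved under pics/ and viewed, about 8 in all and at most 12, crops included, and the job is handed in when it is done.

Besides the shell and the picture viewer there is one more tool, called after ">>>" as name(argument=value, ...), one argument or row to a line, values as JSON. jog_arm: Moves the arm, as the interface text tells. Its arguments: {"type":"object","properties":{"motion":{"type":"array","items":{"type":"object","properties":{"twist":{"type":"array","items":{"type":"number"}},"offset":{"type":"array","items":{"type":"number"}},"claw":{"type":"number"}}}}},"required":["motion"]}

```bash
mkdir -p pics; cat > h.py <<'E'
from cell import env
import numpy as np, cv2
def snap(n,tag):
    im,d=env.snapshot(n); cv2.imwrite(f'pics/{tag}.png',im[:,:,::-1]); np.savez(f'pics/{tag}.npz',im=im,d=d); return im,d
def pts(n,d):
    p=env.camera_params(n); h,w=d.shape; f=h/2/np.tan(np.radians(p['fov_y'])/2)
    v,u=np.mgrid[:h,:w]; c=np.stack([(u-p['cx'])/f*d,-(v-p['cy'])/f*d,-d,np.ones_like(d)],-1)
    return (c@np.array(p['world_from_camera']).T)[...,:3]
E
python3 - <<'E'
from h import *
for n in('top','side'):
    im,d=snap(n,n+'0'); p=env.camera_params(n); print({k:np.round(v,3).tolist() for k,v in p.items()},(d==0).mean())
print(env.state())
a=[cv2.imread(f'pics/{n}0.png') for n in('top','side')]
cv2.imwrite('pics/both0.png',cv2.resize(np.vstack(a),(400,600)))
E
```

```text
{'fov_y': 57.97, 'cx': 275.29, 'cy': 210.301, 'world_from_camera': [[0.025, 0.995, -0.093, 0.43], [-1.0, 0.025, 0.003, 0.037], [0.005, 0.093, 0.996, 0.961], [0.0, 0.0, 0.0, 1.0]]} 0.004124149659863945
{'fov_y': 47.267, 'cx': 275.859, 'cy': 208.948, 'world_from_camera': [[0.788, 0.469, -0.4, -0.001], [-0.616, 0.613, -0.495, -0.575], [0.013, 0.636, 0.771, 1.081], [0.0, 0.0, 0.0, 1.0]]} 0.004022108843537415
{'clock': 0.1, 'joint_positions': array([-1.2298101 ,  0.38375536,  0.04384765,  1.59941565, -0.01788977,
        1.16119281, -0.04990303]), 'qvel': array([-0.00014517,  0.00019963,  0.00071142, -0.00433168, -0.0011878 ,
       -0.00143683, -0.00118034]), 'joint_torque': array([ 2.88817442e-03, -4.34724927e+01,  1.02932051e+00, -2.50454289e+01,
        1.07680293e-02,  5.40758789e-03,  7.36161894e-06]), 'position': array([0.27579509, 0.58764968, 0.23001218]), 'ee_rot': array([-0.59632822,  0.59731116,  0.3785346 , -0.37989946]), 'contact_force': array([-0.89316861,  0.31840985,  0.63104957]), 'torque': array([-0.01036025, -0.05382504, -0.00417958]), 'gripper_width': 0.9982889336353867}
```

View pics/top0.png

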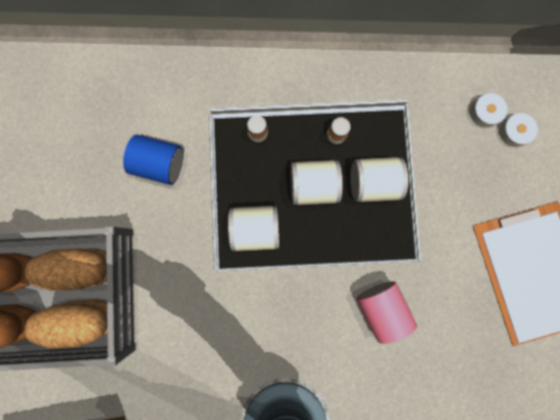

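View pics/side0.png

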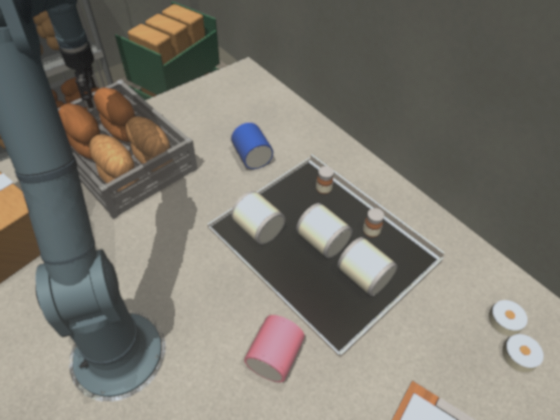

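The top view shows the tin left behind at about (254,228). The other two are at (316,182) and (380,179), and the jars are at (257,128) and (339,130). The side view agrees. The blue and pink look-alikes are off the board. Next I'll measure.

```bash
cat >> h.py <<'E'
from scipy.optimize import least_squares
def fit(P,r=0.05):
    # cylinder with horizontal axis: centre (cx,cy), yaw a, height zc
    def res(q):
        x,z,a=q; n=np.array([np.cos(a),np.sin(a)]); s=(P[:,:2]-P[:,:2].mean(0))@n-x
        return np.hypot(s,P[:,2]-z)-r
    s=least_squares(res,[0,0.064,0],loss='soft_l1',f_scale=.002); x,z,a=s.x
    n=np.array([np.cos(a),np.sin(a)]); t=np.array([-n[1],n[0]])
    m=P[:,:2].mean(0); e=(P[:,:2]-m)@t; lo,hi=np.percentile(e,[1,99]); c=m+n*x+t*(lo+hi)/2
    return c,z,np.degrees(a),hi-lo,np.abs(s.fun).mean()
def tins(n,im,d):
    W=pts(n,d); hsv=cv2.cvtColor(im,cv2.COLOR_RGB2HSV)
    m=((W[...,2]>.065)&(W[...,2]<.125)&(W[...,0]>.35)&(W[...,0]<.75)&(abs(W[...,1])<.3)&(hsv[...,1]<90)&(d>0)).astype(np.uint8)
    k,l,st,_=cv2.connectedComponentsWithStats(m); out=[]
    for i in range(1,k):
        if st[i,4]>300: out.append((st[i,:4].tolist(),)+fit(W[l==i]))
    return out
E
python3 - <<'E'
from h import *
for n in('top','side'):
    z=np.load(f'pics/{n}0.npz'); im,d=z['im'],z['d']
    for o in tins(n,im,d): print(n,o[0],np.round(o[1],4),*np.round(o[2:],4))
    W=pts(n,d); g=cv2.cvtColor(im,cv2.COLOR_RGB2GRAY)
    m=((g<45)&(W[...,0]>.3)&(W[...,0]<.8)&(abs(W[...,1])<.35)&(W[...,2]<.03)).astype(np.uint8)
    k,l,st,_=cv2.connectedComponentsWithStats(m); i=1+st[1:,4].argmax(); P=W[l==i]
    print('liner z',np.median(P[:,2]),cv2.minAreaRect(P[:,:2].astype(np.float32)))
    m=(W[...,2]>.08)&(W[...,2]<.1)&(W[...,0]>.66)&(W[...,0]<.8)
    k,l,st,_=cv2.connectedComponentsWithStats(m.astype(np.uint8))
    for i in range(1,k):
        if st[i,4]>40: print('jar?',np.round(W[l==i].mean(0),3),st[i])
E
```

```text
top [354, 158, 54, 44] [ 0.5932 -0.2069] 0.0648 4.3221 0.109 0.0021
top [292, 161, 50, 44] [ 0.5822 -0.0573] 0.0649 4.2055 0.1084 0.0013
top [229, 207, 50, 44] [0.4697 0.0835] 0.065 4.2877 0.1075 0.001
liner z 0.014912344937912048 ((0.5786412954330444, -0.0584680438041687), (0.3740772604942322, 0.48059776425361633), 4.218805313110352)
jar? [0.713 0.084 0.089] [248 116  18  19 267]
jar? [ 0.713 -0.114  0.09 ] [332 118  18  19 265]
jar? [0.668 0.347 0.088] [128 135  40  11 170]
side [231, 191, 54, 48] [0.4695 0.084 ] 0.0652 4.0821 0.1098 0.0039
side [296, 203, 56, 50] [ 0.5821 -0.0575] 0.0655 4.4196 0.1098 0.0034
side [337, 237, 60, 55] [ 0.5931 -0.2072] 0.0656 4.0307 0.1087 0.0028Traceback (most recent call last):
  File "<stdin>", line 7, in <module>
ValueError: attempt to get argmax of an empty sequence
```

```bash
cat >> h.py <<'E'
from scipy.spatial.transform import Rotation as R
YAW=np.radians(4.25); N=np.array([np.cos(YAW),np.sin(YAW),0]); T=np.array([-N[1],N[0],0])
def goto(p,align=True):
    s=env.state(); w=s['ee_rot']; r=R.from_quat(np.r_[w[1:],w[0]])
    print('tool axes (cols)\n',r.as_matrix().round(3))
    best=min((R.from_matrix(np.stack([k*T,[0,0,-1],np.cross(k*T,[0,0,-1])],1)) for k in(1,-1)),key=lambda g:(r.inv()*g).magnitude())
    print('twist',np.degrees((r.inv()*best).as_rotvec())/10,'offset',r.inv().apply(np.array(p)-s['position'])/.05)
E
python3 -c "
from h import *
p=np.r_[.4697,.0835,.16]-.022*N; print(p); goto(p)"
```

```text
[0.4477605  0.08186961 0.16      ]
tool axes (cols)
 [[ 0.425 -0.001 -0.905]
 [ 0.905 -0.002  0.425]
 [-0.002 -1.    -0.   ]]
twist [-2.71516054e-03 -2.93865331e+00 -1.35090993e-02] offset [-7.69334701  1.41954004 -7.4102786 ]
```

>>> jog_arm(
  motion=[
    {"twist": [0, 0, 0], "offset": [-0.9, 0, -0.87], "claw": 0},
    {"twist": [0, -0.5, 0], "offset": [-1.8, 0, -1.75], "claw": 0},
    {"twist": [0, -1.0, 0], "offset": [-2.7, 0, -2.6], "claw": 0},
    {"twist": [0, -1.5, 0], "offset": [-3.6, 0, -3.5], "claw": 0},
    {"twist": [0, -2, 0], "offset": [-4.5, 0, -4.35], "claw": 0},
  ],
)

```text
clock: 0.72
position: [0.3776, 0.2905, 0.2309]
ee_rot: [-0.521, 0.521, 0.478, -0.478]
contact_force: [1.2, 0.7, 0.5]
gripper_width: 0.001
```

```bash
python3 -c "
from h import *
p=np.r_[.4697,.0835,.16]-.022*N; goto(p)"
```

```text
tool axes (cols)
 [[ 0.087 -0.    -0.996]
 [ 0.996 -0.     0.087]
 [-0.    -1.     0.   ]]
twist [-7.38758851e-04 -9.23178532e-01 -1.57039741e-03] offset [-4.03484323  1.41944485 -1.76016032]
```

>>> jog_arm(
  motion=[
    {"twist": [0, -0.3, 0], "offset": [-1.0, 0, -0.45], "claw": 0},
    {"twist": [0, -0.6, 0], "offset": [-2.0, 0, -0.9], "claw": 0},
    {"twist": [0, -0.92, 0], "offset": [-3.0, 0, -1.3], "claw": 0},
    {"twist": [0, -0.92, 0], "offset": [-4.0, 0.7, -1.76], "claw": 0},
    {"twist": [0, -0.92, 0], "offset": [-4.0, 0.7, -1.76], "claw": 0},
  ],
)

```text
clock: 1.35
position: [0.4455, 0.0802, 0.1939]
ee_rot: [0.485, -0.484, -0.513, 0.517]
contact_force: [0.7, -0.5, 0.0]
gripper_width: -0.0
```

```bash
python3 -c "
from h import *
p=np.r_[.4697,.0835,.125]-.022*N; goto(p); print(env.state()['position'])"
```

```text
tool axes (cols)
 [[-0.062 -0.005 -0.998]
 [ 0.998 -0.003 -0.062]
 [-0.003 -1.     0.005]]
twist [-0.03010899 -0.07131307 -0.01625235] offset [ 0.03375203  1.37675793 -0.05397758]
[0.44551856 0.08023813 0.19385565]
```

>>> jog_arm(
  motion=[
    {"twist": [0, 0, 0], "offset": [0, 0.6, 0], "claw": 0},
    {"twist": [0, -0.07, 0], "offset": [0.03, 1.2, -0.05], "claw": 0},
    {"twist": [0, -0.07, 0], "offset": [0.03, 1.5, -0.05], "claw": 0},
    {"twist": [0, -0.07, 0], "offset": [0.03, 1.5, -0.05], "claw": 0},
    {"twist": [0, -0.07, 0], "offset": [0.03, 1.5, -0.05], "claw": 0},
  ],
)

```text
clock: 1.98
position: [0.4502, 0.088, 0.1222]
ee_rot: [-0.478, 0.479, 0.521, -0.52]
contact_force: [0.8, 0.6, 0.8]
gripper_width: 0.001
```

>>> jog_arm(
  motion=[
    {"twist": [0, 0, 0], "offset": [0, 0.02, 0], "claw": 0},
    {"twist": [0, 0, 0], "offset": [0, 0.04, 0], "claw": 0},
    {"twist": [0, 0, 0], "offset": [0, 0.06, 0], "claw": 0},
    {"twist": [0, 0, 0], "offset": [0, 0.08, 0], "claw": 0},
    {"twist": [0, 0, 0], "offset": [0, 0.08, 0], "claw": 0},
  ],
)

```text
clock: 2.6
position: [0.4493, 0.0874, 0.1172]
ee_rot: [0.479, -0.479, -0.52, 0.52]
contact_force: [0.3, 0.5, 0.5]
gripper_width: -0.003
```

>>> jog_arm(
  motion=[
    {"twist": [0, 0, 0], "offset": [-0.1, 0.03, 0], "claw": 0},
    {"twist": [0, 0, 0], "offset": [-0.1, 0.06, 0], "claw": 0},
    {"twist": [0, 0, 0], "offset": [-0.1, 0.08, 0], "claw": 0},
    {"twist": [0, 0, 0], "offset": [-0.1, 0.09, 0], "claw": 0},
    {"twist": [0, 0, 0], "offset": [-0.1, 0.1, 0], "claw": 0},
  ],
)

```text
clock: 3.22
position: [0.4499, 0.0825, 0.1123]
ee_rot: [-0.479, 0.479, 0.52, -0.52]
contact_force: [-0.9, -0.4, 2.0]
gripper_width: -0.004
```

>>> jog_arm(
  motion=[
    {"twist": [0, 0, 0], "offset": [0, 0.01, 0], "claw": 0},
    {"twist": [0, 0, 0], "offset": [0, 0.02, 0], "claw": 0},
    {"twist": [0, 0, 0], "offset": [0, 0.03, 0], "claw": 0},
    {"twist": [0, 0, 0], "offset": [0, 0.03, 0], "claw": 0},
  ],
)

```text
clock: 3.72
position: [0.4515, 0.0827, 0.1122]
ee_rot: [-0.478, 0.479, 0.521, -0.519]
contact_force: [-1.2, 0.2, 6.8]
gripper_width: -0.002
```

>>> jog_arm(
  motion=[
    {"twist": [0, 0, 0], "offset": [0, 0, -0.1], "claw": 0},
    {"twist": [0, 0, 0], "offset": [0, 0, -0.25], "claw": 0},
    {"twist": [0, 0, 0], "offset": [0, 0, -0.4], "claw": 0},
    {"twist": [0, 0, 0], "offset": [0, 0, -0.6], "claw": 0},
    {"twist": [0, 0, 0], "offset": [0, 0, -0.7], "claw": 0},
  ],
)

```text
clock: 4.35
position: [0.4892, 0.0855, 0.1139]
ee_rot: [-0.477, 0.481, 0.522, -0.518]
contact_force: [-0.0, -1.4, 12.4]
gripper_width: -0.002
```

```bash
python3 - <<'E'
from h import *
for n in('top','side'):
    im,d=snap(n,n+'1')
    for o in tins(n,im,d): print(n,o[0],np.round(o[1],4),*np.round(o[2:],4))
E
```

```text
top [354, 158, 54, 44] [ 0.5932 -0.2067] 0.0649 4.1902 0.1089 0.0021
top [291, 161, 51, 44] [ 0.5821 -0.0574] 0.0649 4.1582 0.1086 0.0013
side [237, 188, 53, 47] [0.4895 0.0854] 0.0651 4.3786 0.1098 0.0045
side [296, 203, 56, 51] [ 0.5823 -0.0578] 0.0655 4.3835 0.1098 0.0034
side [337, 237, 60, 56] [ 0.593  -0.2072] 0.0655 4.4406 0.1087 0.0027
```

View pics/side1.png

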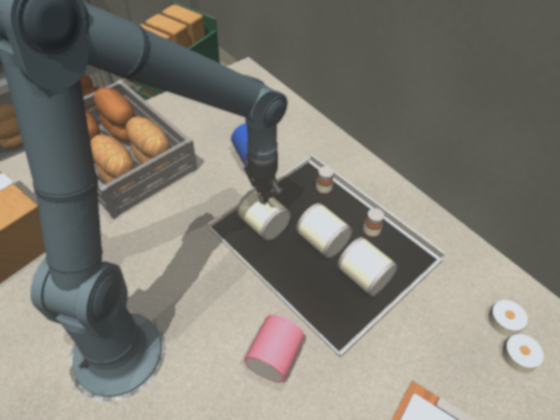

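The fingertip is on top of the tin at about (265,200). The tin moved 20 mm for 38 mm of tip travel, so it's rolling without slip. I'll continue.

>>> jog_arm(
  motion=[
    {"twist": [0, 0, 0], "offset": [0, 0, -0.15], "claw": 0},
    {"twist": [0, 0, 0], "offset": [0, 0, -0.35], "claw": 0},
    {"twist": [0, 0, 0], "offset": [0, 0.01, -0.55], "claw": 0},
    {"twist": [0, 0, 0], "offset": [0, 0.02, -0.7], "claw": 0},
    {"twist": [0, 0, 0], "offset": [0, 0.02, -0.75], "claw": 0},
  ],
)

```text
clock: 5.08
position: [0.5267, 0.0883, 0.1128]
ee_rot: [-0.477, 0.481, 0.522, -0.518]
contact_force: [0.4, -1.4, 9.7]
gripper_width: 0.0
```

>>> jog_arm(
  motion=[
    {"twist": [0, 0, 0], "offset": [0, 0, 0], "claw": 0},
    {"twist": [0, 0, 0], "offset": [0, 0, 0], "claw": 0},
    {"twist": [0, 0, 0], "offset": [0, -0.1, 0], "claw": 0},
    {"twist": [0, 0, 0], "offset": [0, -0.3, 0], "claw": 0},
    {"twist": [0, 0, 0], "offset": [0, -0.5, 0], "claw": 0},
  ],
)

```text
clock: 5.7
position: [0.5214, 0.0886, 0.1348]
ee_rot: [0.479, -0.478, -0.52, 0.521]
contact_force: [0.1, -0.5, 1.5]
gripper_width: -0.0
```

```bash
cat > c.py <<'E'
from h import *
im,d=snap('side','s%d'%(env.state()['clock']*100)); o=tins('side',im,d)
for q in o: print(q[0],np.round(q[1],4),*np.round(q[2:],4))
q=min(o,key=lambda q:-q[1][1]); c=np.r_[q[1],0]; g=np.array([.5711,.0923,0])
print('to go n,t mm',(g-c)@N*1e3,(g-c)@T*1e3); s=env.state(); print(s['position'],'tip rel tin n,t',(s['position']-c)@N,(s['position']-c)@T)
E
python3 c.py
```

```text
[241, 184, 54, 48] [0.5055 0.0868] 0.0652 4.3865 0.1102 0.004
[296, 203, 56, 50] [ 0.5822 -0.0577] 0.0654 4.1849 0.1096 0.0034
[337, 237, 60, 55] [ 0.5931 -0.2072] 0.0655 4.2494 0.1087 0.0027
to go n,t mm 65.83844344080528 0.6400830525875087
[0.52267276 0.08878618 0.13639476] tip rel tin n,t 0.01728396333285227 0.0007247995586636272
```

>>> jog_arm(
  motion=[
    {"twist": [0, 0, 0], "offset": [0, 0, 0.4], "claw": 0},
    {"twist": [0, 0, 0], "offset": [0, 0.1, 0.76], "claw": 0},
    {"twist": [0, 0, 0], "offset": [0, 0.3, 0.76], "claw": 0},
    {"twist": [0, 0, 0], "offset": [0, 0.4, 0.76], "claw": 0},
    {"twist": [0, 0, 0], "offset": [0, 0.44, 0.76], "claw": 0},
  ],
)

```text
clock: 6.38
position: [0.4847, 0.0853, 0.1123]
ee_rot: [0.479, -0.479, -0.52, 0.521]
contact_force: [0.2, -0.4, -0.5]
gripper_width: -0.001
```

>>> jog_arm(
  motion=[
    {"twist": [0, 0, 0], "offset": [0, 0.02, 0], "claw": 0},
    {"twist": [0, 0, 0], "offset": [0, 0.04, 0], "claw": 0},
    {"twist": [0, 0, 0], "offset": [0, 0.05, 0], "claw": 0},
    {"twist": [0, 0, 0], "offset": [0, 0.05, 0], "claw": 0},
  ],
)

```text
clock: 6.88
position: [0.4862, 0.0855, 0.1119]
ee_rot: [-0.478, 0.48, 0.521, -0.519]
contact_force: [-1.2, -0.6, 7.4]
gripper_width: 0.002
```

Same state as before, with a 7 N press. Now stroke two.

>>> jog_arm(
  motion=[
    {"twist": [0, 0, 0], "offset": [0, 0, -0.1], "claw": 0},
    {"twist": [0, 0, 0], "offset": [0, 0, -0.25], "claw": 0},
    {"twist": [0, 0, 0], "offset": [0, 0, -0.45], "claw": 0},
    {"twist": [0, 0, 0], "offset": [0, 0, -0.65], "claw": 0},
    {"twist": [0, 0, 0], "offset": [0, 0, -0.85], "claw": 0},
  ],
)

```text
clock: 7.5
position: [0.5314, 0.0888, 0.114]
ee_rot: [-0.477, 0.481, 0.523, -0.518]
contact_force: [-0.9, -1.3, 12.6]
gripper_width: 0.003
```

>>> jog_arm(
  motion=[
    {"twist": [0, 0, 0], "offset": [0, 0, -0.2], "claw": 0},
    {"twist": [0, 0, 0], "offset": [0, 0.01, -0.4], "claw": 0},
    {"twist": [0, 0, 0], "offset": [0, 0.02, -0.55], "claw": 0},
    {"twist": [0, 0, 0], "offset": [0, 0.02, -0.6], "claw": 0},
    {"twist": [0, 0, 0], "offset": [0, 0.02, -0.6], "claw": 0},
  ],
)

```text
clock: 8.12
position: [0.5617, 0.091, 0.113]
ee_rot: [-0.477, 0.481, 0.523, -0.517]
contact_force: [0.8, -0.7, 9.9]
gripper_width: 0.002
```

>>> jog_arm(
  motion=[
    {"twist": [0, 0, 0], "offset": [0, 0, 0], "claw": 0},
    {"twist": [0, 0, 0], "offset": [0, -0.1, 0], "claw": 0},
    {"twist": [0, 0, 0], "offset": [0, -0.3, 0], "claw": 0},
    {"twist": [0, 0, 0], "offset": [0, -0.5, 0], "claw": 0},
  ],
)

```text
clock: 8.62
position: [0.5558, 0.0914, 0.1343]
ee_rot: [0.479, -0.478, -0.52, 0.521]
contact_force: [0.1, 0.6, 0.2]
gripper_width: -0.0
```

```bash
python3 c.py
```

```text
[251, 178, 53, 47] [0.5418 0.0893] 0.0653 4.2455 0.1098 0.0041
[296, 203, 56, 50] [ 0.5821 -0.0576] 0.0655 4.2674 0.1095 0.0034
[337, 237, 60, 55] [ 0.5931 -0.2072] 0.0655 4.1578 0.1088 0.0027
to go n,t mm 29.482749734196606 0.8274447876698092
[0.55711742 0.09163202 0.13597784] tip rel tin n,t 0.015489114500167588 0.0011975258299744887
```

>>> jog_arm(
  motion=[
    {"twist": [0, 0, 0], "offset": [0, 0, 0.4], "claw": 0},
    {"twist": [0, 0, 0], "offset": [0, 0.1, 0.75], "claw": 0},
    {"twist": [0, 0, 0], "offset": [0, 0.3, 0.75], "claw": 0},
    {"twist": [0, 0, 0], "offset": [0, 0.4, 0.75], "claw": 0},
    {"twist": [0, 0, 0], "offset": [0, 0.44, 0.75], "claw": 0},
  ],
)

```text
clock: 9.3
position: [0.5196, 0.0883, 0.1118]
ee_rot: [0.479, -0.479, -0.52, 0.521]
contact_force: [0.1, 0.4, 0.0]
gripper_width: 0.0
```

>>> jog_arm(
  motion=[
    {"twist": [0, 0, 0], "offset": [0, 0.02, 0], "claw": 0},
    {"twist": [0, 0, 0], "offset": [0, 0.04, 0], "claw": 0},
    {"twist": [0, 0, 0], "offset": [0, 0.05, 0], "claw": 0},
    {"twist": [0, 0, 0], "offset": [0, 0.05, 0], "claw": 0},
  ],
)

```text
clock: 9.8
position: [0.5211, 0.0884, 0.1116]
ee_rot: [-0.478, 0.48, 0.521, -0.519]
contact_force: [-0.2, -0.5, 7.0]
gripper_width: 0.001
```

>>> jog_arm(
  motion=[
    {"twist": [0, 0, 0], "offset": [0, 0, -0.1], "claw": 0},
    {"twist": [0, 0, 0], "offset": [0, 0, -0.25], "claw": 0},
    {"twist": [0, 0, 0], "offset": [0, 0, -0.45], "claw": 0},
    {"twist": [0, 0, 0], "offset": [0, 0, -0.65], "claw": 0},
    {"twist": [0, 0, 0], "offset": [0, 0, -0.8], "claw": 0},
  ],
)

```text
clock: 10.42
position: [0.5642, 0.0916, 0.114]
ee_rot: [-0.477, 0.481, 0.523, -0.517]
contact_force: [0.2, -1.8, 12.7]
gripper_width: 0.001
```

>>> jog_arm(
  motion=[
    {"twist": [0, 0, 0], "offset": [0, 0, -0.15], "claw": 0},
    {"twist": [0, 0, 0], "offset": [0, 0, -0.25], "claw": 0},
    {"twist": [0, 0, 0], "offset": [0, 0, -0.3], "claw": 0},
    {"twist": [0, 0, 0], "offset": [0, 0, -0.3], "claw": 0},
  ],
)

```text
clock: 10.92
position: [0.579, 0.0926, 0.114]
ee_rot: [-0.477, 0.481, 0.523, -0.517]
contact_force: [-0.6, -1.5, 13.1]
gripper_width: 0.002
```

```bash
python3 c.py
```

```text
[259, 173, 53, 46] [0.5715 0.0913] 0.0653 4.1307 0.1099 0.0043
[296, 203, 56, 51] [ 0.582  -0.0577] 0.0653 4.3375 0.1098 0.0035
[337, 237, 60, 55] [ 0.5932 -0.2072] 0.0655 4.3538 0.1089 0.0028
to go n,t mm -0.33171480792878344 1.072556901412822
[0.57890854 0.09265703 0.11399555] tip rel tin n,t 0.007481816040089899 0.0008499222555669496
```

On target. I'll lift, with a small forward bias against the observed spring-back.

>>> jog_arm(
  motion=[
    {"twist": [0, 0, 0], "offset": [0, -0.04, -0.02], "claw": 0},
    {"twist": [0, 0, 0], "offset": [0, -0.15, -0.06], "claw": 0},
    {"twist": [0, 0, 0], "offset": [0, -0.5, -0.06], "claw": 0},
    {"twist": [0, 0, 0], "offset": [0, -1.2, 0], "claw": 0},
    {"twist": [0, 0, 0], "offset": [0, -2, 0.5], "claw": 0},
  ],
)

```text
clock: 11.6
position: [0.5494, 0.0909, 0.211]
ee_rot: [0.479, -0.479, -0.52, 0.52]
contact_force: [-0.5, 0.8, 0.5]
gripper_width: -0.002
```

>>> jog_arm(
  motion=[
    {"twist": [0, 0, 0], "offset": [0, -0.5, 0.9], "claw": 0},
    {"twist": [0, 0, 0], "offset": [0.8, -0.5, 1.5], "claw": 0},
    {"twist": [0, 0, 0], "offset": [1.7, -0.5, 1.8], "claw": 0},
    {"twist": [0, 0, 0], "offset": [2.6, -0.5, 1.8], "claw": 0},
    {"twist": [0, 0, 0], "offset": [3.5, -0.5, 1.8], "claw": 0},
  ],
)

```text
clock: 12.22
position: [0.4442, 0.2589, 0.2358]
ee_rot: [-0.479, 0.479, 0.521, -0.52]
contact_force: [1.1, -0.2, 0.5]
gripper_width: 0.001
```

```bash
python3 c.py; python3 - <<'E'
from h import *
im,d=snap('top','top9')
for o in tins('top',im,d): print(o[0],np.round(o[1],4),*np.round(o[2:],4))
W=pts('top',d); m=(W[...,2]>.08)&(W[...,2]<.1)&(W[...,0]>.66)&(W[...,0]<.8)
k,l,st,_=cv2.connectedComponentsWithStats(m.astype(np.uint8))
for i in range(1,k):
    if st[i,4]>40: print('jar?',np.round(W[l==i].mean(0),3),st[i])
E
```

```text
[259, 173, 52, 45] [0.5698 0.0914] 0.0653 4.287 0.11 0.0039
[296, 203, 56, 50] [ 0.582  -0.0578] 0.0654 4.1429 0.1096 0.0035
[337, 237, 60, 55] [ 0.593  -0.2072] 0.0655 4.0618 0.1089 0.0027
to go n,t mm 1.3586837567801275 0.7748102788067678
[0.44232989 0.26734771 0.23581708] tip rel tin n,t -0.11408481447597704 0.18488412603839188
[354, 158, 54, 44] [ 0.5933 -0.2067] 0.0649 4.2077 0.1087 0.0021
[292, 161, 50, 44] [ 0.5822 -0.0573] 0.0649 4.2505 0.1084 0.0013
[227, 164, 50, 44] [0.5699 0.0911] 0.0648 4.2695 0.108 0.001
jar? [0.712 0.084 0.089] [248 116  18  19 271]
jar? [ 0.713 -0.114  0.089] [332 118  18  19 266]
jar? [0.668 0.347 0.088] [129 135  41  10 169]
```

View pics/top9.png

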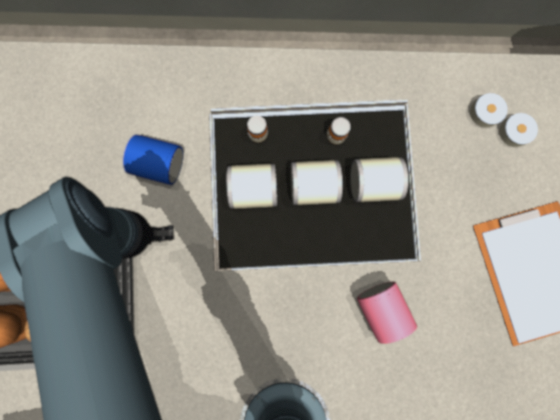

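The top view shows the three tins in one row at (252,186), (316,182) and (380,179). The jars are unchanged and the arm is clear. The tin is about 1.3 mm short of the line, which is within measurement accuracy. I'll let the arm settle and hand in.

>>> jog_arm(
  motion=[
    {"twist": [0, 0, 0], "offset": [0, 0, 0], "claw": 0},
    {"twist": [0, 0, 0], "offset": [0, 0, 0], "claw": 0},
    {"twist": [0, 0, 0], "offset": [0, 0, 0], "claw": 0},
    {"twist": [0, 0, 0], "offset": [0, 0, 0], "claw": 0},
  ],
)

```text
clock: 12.82
position: [0.445, 0.2568, 0.2348]
ee_rot: [0.479, -0.479, -0.52, 0.52]
contact_force: [-0.3, -0.2, 0.4]
gripper_width: -0.002
```

```bash
python3 c.py; python3 -c "
from cell import env; print(env.job_done())"
```

```text
[259, 173, 52, 46] [0.5699 0.0916] 0.0653 4.2041 0.11 0.0042
[296, 203, 56, 50] [ 0.5821 -0.0576] 0.0653 4.211 0.1098 0.0034
[338, 237, 59, 55] [ 0.5931 -0.2071] 0.0654 4.2375 0.1089 0.0028
to go n,t mm 1.27663365532993 0.6188267807026968
[0.4449823  0.25700623 0.23481549] tip rel tin n,t -0.11228813400771115 0.17421853890509376
the job is handed in; nothing more can be done
None
```

I rolled the left-behind tin (the one on the robot's left) forward about 100 mm, using three strokes of the closed fingertips on its top. I pressed with about 7–13 N and lifted the fingers clear between strokes. In the first two strokes the tin moved about half as far as the fingertips, which means it rolled rather than slid.

The last checks, just before handing in at about 13 s, showed:
- **Row:** the tin was at rest about 1.3 mm short of the other two tins' line, and parallel to them within about 0.1°. The top and side views agreed. It was 1.7 mm closer with the fingers still on it and rolled back slightly when I lifted them. I left it there, since 1.3 mm is within the 2 mm calibration accuracy.
- **Other objects:** the other two tins and both jars had not moved by more than 1 mm. I did not touch the pink and blue look-alikes.
- **Arm:** it was clear of everything. No check failed.

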